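Turn the drying tiles

ROBOT

A 6-joint arm with a two-finger parallel gripper is mounted at the origin on the work surface. World frame = base frame: x ahead of the robot, y to its left, z up, the work surface at z = 0. Lengths are in mm, angles in degrees, forces in N, time in s.
With the tool pointing down it reaches from about 200 to 875 mm from the base axis. Payload 3.4 kg.
Tool frame: the origin (TCP) lies at the very end of the fingers, on their centre line; the grasp point (between the pads) lies 19 mm behind it; z points along the fingers, y is the line along which they close (so a half turn about z gives the same grasp; the last joint's range is limited). The gripper opens to 94 mm and grips with 3 to 60 N. Pads are 16 mm wide; open, the fingers measure 119 mm over their backs; the gripper's body (75 mm by 177 mm) begins 78 mm behind the grasp point.
Start: joints at [-80.329, 15.808, 86.224, -0, 77.962, -6.933], TCP at [164.311, -551.06, 205.493] pointing down, gripper open.
Joint ranges: [-165.64, 165.64], [-43.16, 119.46], [12.63, 154.43], [-67.54, 247.53], [6.08, 155.33], [-154.97, 154.97]. Speed limits (degrees/s): [147.25, 147.25, 180, 180, 180, 180].

INTERFACE

Orientations are given as a 3x3 rotation matrix whose columns are the frame's x, y, z axes.
In Python, from cell import ctrl gives the robot as it stands.
- The arm moves only by the tool move_arm, never from a script. Its argument "moves" is a list of rows, each an object of numbers: "grip": the finger opening in cm, from 0 to 9.4; "x", "y", "z": the shift along the tool's x, y, z in cm; "spin": the turn about the tool's z in degrees. A call has 1 to 8 rows; each row is the pose to reach, as a shift and turn from the pose commanded when the call began, along the tool's axes at that moment; what a row does not reach only later rows make up. A row lasts 1/12 s, in which the tool goes at most 41.7 mm and 7.16 degrees, less where a joint would pass 70% of its speed; a pose out of reach is approached as far as the arm can. A call with a gripper value outside its range is refused whole. The fingers move at their own pace and stop on an object; "force" is the grip in N (left out, the last holds). Time passes only in rows, so rows that repeat a pose let the fingers close. It gives the time, the measured TCP pose, the force, the opening and the grip force at its end, in the units of the state.
- ctrl.observe(): the state, without advancing time (a new reading comes with each control period).
- ctrl.snapshot(name): name is "scene" or "side" or "wrist"; returns a dict with "frame" (400x640x3 uint8, red, green, blue), "K" (3x3 intrinsics, pixels), "distortion" ([k1, k2, p1, p2, k3] as OpenCV has them; the pictures are not rectified), "rvec" (rotation vector, rad) and "tvec" (3), from world to camera coordinates, as OpenCV has them. Camera axes: x right, y down, z forward; pixel columns grow to the right and rows downward; lengths in mm; the calibration is good to about 2 mm. A picture is of the moment at which its call begins. There is no depth.
- ctrl.job_done(): hands the job in; it is judged then, once.
The state is a dict: "clock": time; "qpos": joint angles; "qvel": joint speeds; "joint_torque": joint torques, N m; "ee_pos": TCP position; "tool_rot": TCP orientation; "contact_force": force on the tool from outside, world axes, zero at the start; "torque": the same for the moment, N m; "grip_width": finger opening in mm; "gripper_force": force on a finger pad.
Only numpy, scipy, OpenCV 4.12 (cv2) and the standard library are available. Lean on these libraries where they do the work, as an engineer would, in place of code of your own. Each camera call takes 0.05 s, during which the arm holds its last target. There are 200 camera calls.

TASK

Two rectangular clay tiles and one arch-topped one lean on drying stands. Turn each rectangular tile to dry its other face: with the fingertips, gently push its upper part over past upright so that it comes to rest leaning against the opposite bar of its own stand. Do not lift any tile or take it out of its stand, leave the arch-topped tile leaning as it is, and leave the other things on the table where they are.

Things in the scene. Friction and masses are not known exactly. Their poses are not given: they have to be found in the camera images.
- tile_a: loose clay tile, rectangular, one of two alike; 110 wide (y), 150 tall (z, up the tile), 14 mm thick (x), 0.3 to 0.6 kg. Origin: middle of its bottom end. Starts leaning 20 degrees towards its own and its stand's -x, on that bar, foot in the slot. Can balance upright within 5 degrees; further over it drops onto the other bar by itself
- tile_a_top (a point): middle of the top end of that tile, 150 mm along z from its origin, half-way through its thickness
- stand_a: fixed stand of tile_a, any yaw. Origin: underside centre; z up. Base 110 (x) x 150 (y) x 15 mm; slot 22 mm wide along y at x=0 for the tile's foot, floor at z=15, rails to z=27 mm; 12 mm rest bars along y at x=-38 and +38, tops at z=99, end posts at y=-70, +70 mm. Tile starts on the -x bar; its part above the bars (z 99 to 157) is free on both sides
- tile_b: loose clay tile, rectangular, one of two alike; 110 wide (y), 150 tall (z, up the tile), 14 mm thick (x), 0.3 to 0.6 kg. Origin: middle of its bottom end. Starts leaning 20 degrees towards its own and its stand's -x, on that bar, foot in the slot. Can balance upright within 5 degrees; further over it drops onto the other bar by itself
- tile_b_top (a point): middle of the top end of that tile, 150 mm along z from its origin, half-way through its thickness
- stand_b: fixed stand of tile_b, any yaw. Origin: underside centre; z up. Base 110 (x) x 150 (y) x 15 mm; slot 22 mm wide along y at x=0 for the tile's foot, floor at z=15, rails to z=27 mm; 12 mm rest bars along y at x=-38 and +38, tops at z=99, end posts at y=-70, +70 mm. Tile starts on the -x bar; its part above the bars (z 99 to 157) is free on both sides
- tile_arch: loose clay tile, the one with a round-arched top; 110 wide (y), 150 tall (z, up the tile), 14 mm thick (x), 0.3 to 0.6 kg. Origin: middle of its bottom end. Starts leaning 20 degrees towards its own and its stand's -x, on that bar, foot in the slot. Can balance upright within 5 degrees; further over it drops onto the other bar by itself
- tile_arch_top (a point): middle of the top end of that tile, 150 mm along z from its origin, half-way through its thickness
- stand_arch: fixed stand of the arch-topped tile, any yaw. Origin: underside centre; z up. Base 110 (x) x 150 (y) x 15 mm; slot 22 mm wide along y at x=0 for the tile's foot, floor at z=15, rails to z=27 mm; 12 mm rest bars along y at x=-38 and +38, tops at z=99, end posts at y=-70, +70 mm. Tile starts on the -x bar; its part above the bars (z 99 to 157) is free on both sides
- kiln_post: bystander, loose: square kiln post, buff, 38 x 38 x 76 mm; origin: centre of its underside
- glaze_jar: bystander, loose: small closed jar, 60 mm diameter, 75 mm tall; origin: centre of its underside
- test_bowl: bystander, loose: dark bowl, 90 mm wide, 50 mm tall; origin: centre of its underside
- towel_roll: bystander, loose: paper roll standing on end, 100 mm diameter, 110 mm tall; origin: centre of its underside
- talc_bottle: bystander, loose: white bottle, 60 mm diameter, 115 mm tall; origin: centre of its underside
- glaze_brush: bystander, loose: brush lying flat, origin under its middle
- wood_block: bystander, loose: wooden block 90 x 45 x 30 mm; origin: centre of its underside
There are look-alikes about, which are no part of the job. Leave any purple look-alike of the stand_a alone.

How it is judged (in metres and radians):
At the end, for the whole second after the job is handed in: Both rectangular tiles lean on the +x bar of their own stands (top more than 35 mm past the stand's middle; about 50 mm when at rest on the bar), foot still in the slot, at rest; the arch-topped tile still leans on its first bar, top shifted less than 20 mm; bystanders within 30 mm of their starts (horizontal distance between tile_a and stand_a below 0.03 m and height (world z) of each of tile_a, tile_b, tile_arch below 0.03 m and linear speed of each of tile_a, tile_b, tile_arch below 0.02 m/s and horizontal distance between tile_b and stand_b below 0.03 m and horizontal distance between tile_arch and stand_arch below 0.03 m and x of tile_a_top in the frame of stand_a above 0.035 m and x of tile_b_top in the frame of stand_b above 0.035 m and x of tile_arch_top in the frame of stand_arch below -0.035 m and distance of tile_arch_top from where it was at the start of the episode below 0.02 m and distance of each of kiln_post, glaze_jar, test_bowl, towel_roll, talc_bottle, glaze_brush, wood_block from where it was at the start of the episode below 0.03 m); the robot touches nothing.
It fails at once if a tile is lifted or taken out of its stand (height (world z) of any of tile_a, tile_b, tile_arch above 0.035 m or horizontal distance between tile_a and stand_a above 0.035 m or horizontal distance between tile_b and stand_b above 0.035 m or horizontal distance between tile_arch and stand_arch above 0.035 m).
It fails at once if a tile is pushed harder than 20 N (contact force between any of the arm, the fingers and tile_a above 20 N or contact force between any of the arm, the fingers and tile_b above 20 N or contact force between any of the arm, the fingers and tile_arch above 20 N).
It fails at once if the arch-topped tile is moved (top shifted more than 20 mm) (distance of tile_arch_top from where it was at the start of the episode above 0.02 m).
It fails at once if a bystander is shifted more than 30 mm (distance of any of kiln_post, glaze_jar, test_bowl, towel_roll, talc_bottle, glaze_brush, wood_block from where it was at the start of the episode above 0.03 m).
It also fails if it takes over 48 s, if anything falls off the work surface, if the arm or the gripper's body presses on something with over 40 N, if the wrist force passes 120 N, or if a joint passes its speed limit or range.

## Working session

There is one attempt and no reset: what is moved stays moved. The work goes in short steps, Python scripts to look and compute and a tool call to move; the robot and the scene stay as the last step left them, time stands still between calls to the robot, and variables do not carry over. Pictures are saved under pics/ and viewed, at most 10 in all, crops included, and the job is handed in when it is done.

Besides the shell and the picture viewer there is one more tool, called after "Call:" as name([rows], argument=value, ...), one row to a line, values as JSON. move_arm: Moves the arm, as the interface text tells. Its arguments: {"type":"object","properties":{"moves":{"type":"array"},"force":{"type":"number"}},"required":["moves"]}

```bash
ls; mkdir -p pics
python3 - <<'E'
from cell import ctrl
import cv2,pickle
d={}
for n in ["scene","side","wrist"]:
    s=ctrl.snapshot(n); d[n]=s; cv2.imwrite(f"pics/{n}0.png",s["frame"][:,:,::-1])
    print(n,s["K"],s["distortion"],s["rvec"],s["tvec"])
pickle.dump(d,open("s0.pkl","wb"))
o=ctrl.observe();print(o["clock"],o["tool_rot"],o["contact_force"],o["grip_width"])
E
```

```text
pics
scene [[455.1281568    0.         322.62128203]
 [  0.         455.1281568  199.75419441]
 [  0.           0.           1.        ]] [-0.02558246  0.          0.          0.          0.        ] [ 1.29107976  2.27536396 -0.91608223] [ 212.80993579 -264.33359288 1686.9636786 ]
side [[433.60637977   0.         318.02840668]
 [  0.         433.60637977 195.37724551]
 [  0.           0.           1.        ]] [-0.11894232  0.          0.          0.          0.        ] [ 0.98417286 -2.36625637  1.14469713] [ 409.28111466  301.8887001  1305.66397414]
wrist [[354.43246351   0.         322.97209973]
 [  0.         354.43246351 198.27533097]
 [  0.           0.           1.        ]] [-0.01253787  0.          0.          0.          0.        ] [-2.32946004  1.73633816  0.24943423] [-574.60254346  -30.63933025  391.95693436]
0.15 [[ 9.58300345e-01  2.85762809e-01 -2.55166275e-04]
 [ 2.85762885e-01 -9.58299380e-01  1.36793877e-03]
 [ 1.46380341e-04 -1.38381324e-03 -9.99999032e-01]] [-0.33010275  0.09503666 -0.40205234] 93.85076297745076
```

View pics/scene0.png

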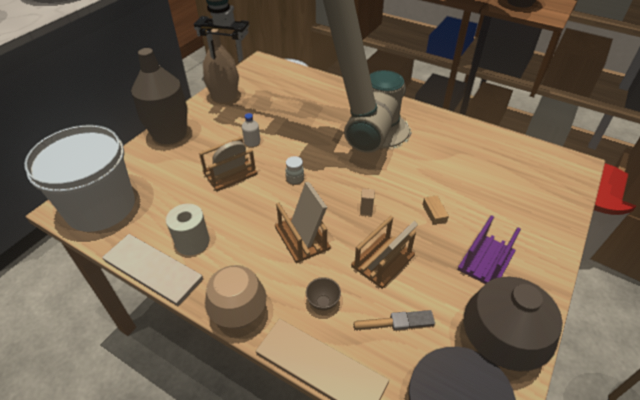

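View pics/side0.png

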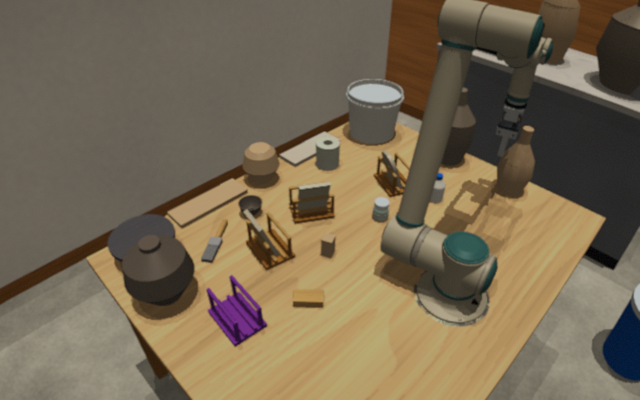

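The scene view shows the arch tile's stand at (228,165), rectangular tiles at (305,225) and (388,250), and the purple decoy at (490,250). In the side view the same stands are at (392,172), (313,203), (268,240) and (236,310). I'll zoom in next.

Run:
```python
import pickle,cv2,numpy as np
d=pickle.load(open("s0.pkl","rb"))
def crop(n,x,y,w,h,W,H): return cv2.resize(d[n]["frame"][y:y+h,x:x+w,::-1],(W,H),interpolation=cv2.INTER_CUBIC)
a=crop("scene",265,175,80,90,400,450) # 5x
a=np.hstack([crop("scene",265,180,80,60*1+0+0,400,300),crop("scene",345,210,80,75,400,375)[0:300+0]]) if 0 else np.hstack([crop("scene",268,178,66,86,396,516),crop("scene",346,215,66,86,396,516)])
cv2.imwrite("pics/z1.png",a)
b=np.hstack([crop("side",283,175,60,50,400,333),crop("side",238,205,60,65,400,433)[:333]]) if 0 else np.hstack([crop("side",280,165,66,70,396,420),crop("side",236,203,66,70,396,420)])
cv2.imwrite("pics/z2.png",b)
```

```text
(no output)
```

View pics/z1.png

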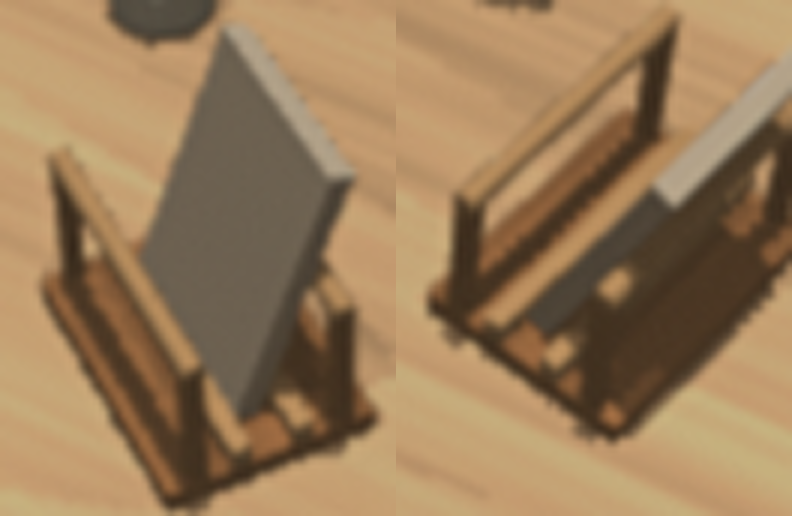

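View pics/z2.png

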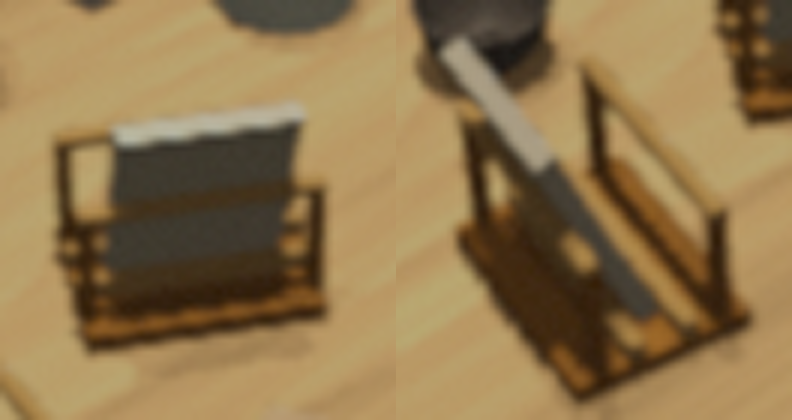

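Stand 1's tile leans right in the scene crop, over the bar ending at (342,300), and the free bar runs (58,155)–(193,370). Stand 2's tile also leans right, with the free bar running (465,200)–(672,18). I'll cast rays onto the known heights.

```bash
cat > h.py <<'E'
import cv2,numpy as np
def ray(s,uv,z):
    K,D=np.array(s["K"]),np.array(s["distortion"])
    p=cv2.undistortPoints(np.array(uv,float).reshape(-1,1,2),K,D)[:,0]
    R=cv2.Rodrigues(np.array(s["rvec"],float))[0]; C=-R.T@np.array(s["tvec"]).ravel()
    d=np.c_[p,np.ones(len(p))]@R
    return C+d*((z-C[2])/d[:,2])[:,None]
E
python3 - <<'E'
import pickle,numpy as np
from h import ray
np.set_printoptions(precision=1,suppress=True)
d=pickle.load(open("s0.pkl","rb"))
S,T=d["scene"],d["side"]
A=lambda p,ox,oy:np.array(p,float)/6+[ox,oy]
f=lambda s,p,o,z,l:print(l,ray(s,A(p,*o),z)[:,:2].tolist().__repr__() if 0 else ray(s,A(p,*o),z)[:,:2].round(0).tolist())
o1=(268,178);o2=(346-66,215);q1=(280,165);q2=(236-66,203)
f(S,[(58,155),(193,370),(342,300)],o1,99,"1 sc +bar ends, -bar near")
f(S,[(235,25),(342,180)],o1,156,"1 sc tile top")
f(S,[(172,507),(378,418),(42,295)],o1,0,"1 sc base")
f(T,[(60,138),(75,222),(325,185)],q1,99,"1 side +bar far,-bar")
f(T,[(115,135),(302,112)],q1,156,"1 side top")
f(T,[(90,350),(327,315)],q1,0,"1 side base")
f(S,[(465,200),(672,18),(615,285)],o2,99,"2 sc +bar, -bar near")
f(S,[(668,200)],o2,156,"2 sc top near")
f(S,[(433,305),(615,440)],o2,0,"2 sc base")
f(T,[(590,65),(718,212),(468,110),(585,255)],q2,99,"2 side +bar,-bar")
f(T,[(455,47),(542,165)],q2,156,"2 side top")
f(T,[(460,240),(582,398),(748,320)],q2,0,"2 side base")
for n,pts in (("scene",[(368,212),(435,222),(323,310),(294,180),(188,248),(250,143),(228,183),(395,322)]),("side",[(328,253),(308,303),(250,213),(381,217),(327,165),(437,198),(392,190),(212,245)])):
    print(n,ray(d[n],pts,0)[:,:2].round(0).tolist())
# stand angle helper
E
```

```text
1 sc +bar ends, -bar near [[584.0, -47.0], [660.0, 78.0], [592.0, 114.0]]
1 sc tile top [[516.0, 11.0], [575.0, 103.0]]
1 sc base [[668.0, 68.0], [574.0, 123.0], [593.0, -58.0]]
1 side +bar far,-bar [[646.0, 77.0], [580.0, 124.0], [503.0, -3.0]]
1 side top [[569.0, 102.0], [510.0, 11.0]]
1 side base [[576.0, 121.0], [498.0, -3.0]]
2 sc +bar, -bar near [[608.0, 221.0], [467.0, 253.0], [616.0, 296.0]]
2 sc top near [[607.0, 309.0]]
2 sc base [[599.0, 205.0], [622.0, 309.0]]
2 side +bar,-bar [[591.0, 224.0], [453.0, 252.0], [609.0, 296.0], [478.0, 322.0]]
2 side top [[599.0, 305.0], [495.0, 330.0]]
2 side base [[619.0, 307.0], [477.0, 334.0], [457.0, 232.0]]
scene [[397.0, 152.0], [330.0, 344.0], [759.0, 207.0], [395.0, -122.0], [786.0, -228.0], [315.0, -363.0], [517.0, -299.0], [695.0, 379.0]]
side [[390.0, 142.0], [288.0, 333.0], [736.0, 201.0], [380.0, -126.0], [754.0, -227.0], [295.0, -370.0], [451.0, -285.0], [695.0, 398.0]]
```

Both stands are located:

| Stand | Centre (mm) | Push direction (yaw) |
|---|---|---|
| 1 | (583, 31) | -31° |
| 2 | (538, 270) | -101° |

I'll start by moving above the back of tile 1, with tool yaw 149°.

Call:
move_arm([
  {"x": 51, "y": -49.9, "spin": -132, "grip": 5},
  {"x": 51, "y": -49.9, "spin": -132, "grip": 5},
  {"x": 51, "y": -49.9, "spin": -132, "grip": 5},
  {"x": 51, "y": -49.9, "spin": -132, "grip": 5},
  {"x": 51, "y": -49.9, "spin": -132, "grip": 5},
  {"x": 51, "y": -49.9, "spin": -132, "grip": 5},
  {"x": 51, "y": -49.9, "spin": -132, "grip": 5},
  {"x": 51, "y": -49.9, "spin": -132, "grip": 5},
])

```text
$.moves[0]: bad value
```

Call:
move_arm([
  {"x": 3, "y": -2.9, "spin": -7, "grip": 5},
  {"x": 6, "y": -5.8, "spin": -14, "grip": 5},
  {"x": 9, "y": -8.7, "spin": -21, "grip": 5},
  {"x": 12, "y": -11.6, "spin": -28, "grip": 5},
  {"x": 15, "y": -14.5, "spin": -35, "grip": 5},
  {"x": 18, "y": -17.4, "spin": -42, "grip": 5},
  {"x": 21, "y": -20.3, "spin": -49, "grip": 5},
  {"x": 24, "y": -23.2, "spin": -56, "grip": 5},
])

```text
$.moves[0]: bad value
```

Call:
move_arm([
  {"x": 3, "y": -2.9, "z": 0, "spin": -7, "grip": 5},
  {"x": 6, "y": -5.8, "z": 0, "spin": -14, "grip": 5},
  {"x": 9, "y": -8.7, "z": 0, "spin": -21, "grip": 5},
  {"x": 12, "y": -11.6, "z": 0, "spin": -28, "grip": 5},
  {"x": 15, "y": -14.5, "z": 0, "spin": -35, "grip": 5},
  {"x": 18, "y": -17.4, "z": 0, "spin": -42, "grip": 5},
  {"x": 21, "y": -20.3, "z": 0, "spin": -49, "grip": 5},
  {"x": 24, "y": -23.2, "z": 0, "spin": -56, "grip": 5},
])

```text
clock: 0.82
ee_pos: [328.1, -258.6, 205.4]
tool_rot: [[0.294, 0.956, 0.0], [0.956, -0.294, -0.0], [0.0, 0.0, -1.0]]
contact_force: [0.9, -0.8, -0.0]
grip_width: 50.2
gripper_force: 0.0
```

Call:
move_arm([
  {"x": 37.4, "y": 7.5, "z": 0, "spin": -76, "grip": 5},
  {"x": 37.4, "y": 7.5, "z": 0, "spin": -76, "grip": 5},
  {"x": 37.4, "y": 7.5, "z": 0, "spin": -76, "grip": 5},
  {"x": 37.4, "y": 7.5, "z": 0, "spin": -76, "grip": 5},
  {"x": 37.4, "y": 7.5, "z": 0, "spin": -76, "grip": 5},
  {"x": 37.4, "y": 7.5, "z": 0, "spin": -76, "grip": 5},
  {"x": 37.4, "y": 7.5, "z": 0, "spin": -76, "grip": 5},
  {"x": 37.4, "y": 7.5, "z": 0, "spin": -76, "grip": 5},
])

```text
clock: 1.48
ee_pos: [488.4, 33.9, 205.4]
tool_rot: [[-0.647, 0.763, -0.0], [0.763, 0.647, -0.0], [-0.0, -0.0, -1.0]]
contact_force: [1.1, -0.6, 0.3]
grip_width: 50.1
gripper_force: 0.0
```

Call:
move_arm([
  {"x": 1.7, "y": 4.3, "z": 0, "spin": -19, "grip": 5},
  {"x": 1.7, "y": 4.3, "z": 0, "spin": -19, "grip": 5},
  {"x": 1.7, "y": 4.3, "z": 0, "spin": -19, "grip": 5},
  {"x": 1.7, "y": 4.3, "z": 0, "spin": -19, "grip": 5},
])

```text
clock: 1.82
ee_pos: [510.1, 73.5, 204.9]
tool_rot: [[-0.858, 0.514, -0.001], [0.514, 0.858, -0.0], [0.001, -0.001, -1.0]]
contact_force: [0.5, -0.2, -0.4]
grip_width: 49.9
gripper_force: 0.0
```

```bash
cat > look.py <<'E'
import sys,pickle,cv2
from cell import ctrl
n,name=sys.argv[1:3]
s=ctrl.snapshot(n); pickle.dump(s,open(name+".pkl","wb")); cv2.imwrite(f"pics/{name}.png",s["frame"][:,:,::-1])
E
python3 look.py wrist w1
```

```text
(no output)
```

View pics/w1.png

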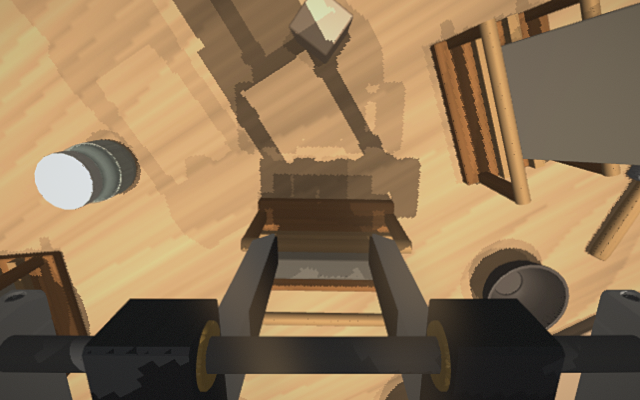

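The wrist view shows tile 1's pale top edge at rows 275–288 between the fingers, with the near bar at about row 205 and parallel to it. I'll check the offset by ray.

Run:
```python
import pickle,numpy as np
from h import ray
s=pickle.load(open("w1.pkl","rb"))
t=np.array([510.1,73.5]);X=np.array([-.858,.514]);Y=np.array([.514,.858])
for p,z in (((275,258),157),((378,258),157),((325,285),157),((262,203),99),((390,203),99),((265,290),99),((380,320),99)):
    w=ray(s,[p],z)[0,:2]; print(p,z,w.round(),(w-t)@X,(w-t)@Y)
```

```text
(275, 258) 157 [515.  29.] -27.278468961990725 -35.34981829720426
(378, 258) 157 [552.  91.] -27.22150675648428 36.88133531104186
(325, 285) 157 [552.  48.] -48.45723647172187 -0.2425456012140934
(262, 203) 99 [487.  26.] -4.527436795551289 -53.06183348278154
(390, 203) 99 [542. 118.] -4.465858546362767 54.549211752209416
(265, 290) 99 [557. -18.] -86.86413662085488 -54.2972143280533
(380, 320) 99 [638.  57.] -118.21258019985027 51.29668785378373
```

The band matches the expected top end, with its back corner about 30 mm ahead of the fingers and centred laterally. Next I descend.

Call:
move_arm([
  {"x": 0, "y": 0, "z": 2.5, "spin": 0, "grip": 5},
  {"x": 0, "y": 0, "z": 5, "spin": 0, "grip": 5},
  {"x": 0, "y": 0, "z": 7, "spin": 0, "grip": 5},
  {"x": 0, "y": 0, "z": 8, "spin": 0, "grip": 5},
  {"x": 0, "y": 0, "z": 8, "spin": 0, "grip": 5},
])

```text
clock: 2.28
ee_pos: [508.1, 71.7, 123.4]
tool_rot: [[-0.855, 0.519, -0.005], [0.519, 0.855, -0.0], [0.004, -0.003, -1.0]]
contact_force: [-0.5, -0.3, 0.4]
grip_width: 49.9
gripper_force: 0.0
```

Call:
move_arm([
  {"x": -0.4, "y": 0, "z": 0, "spin": 0, "grip": 5},
  {"x": -0.7, "y": 0, "z": 0, "spin": 0, "grip": 5},
  {"x": -1.0, "y": 0, "z": 0, "spin": 0, "grip": 5},
  {"x": -1.3, "y": 0, "z": 0, "spin": 0, "grip": 5},
  {"x": -1.6, "y": 0, "z": 0, "spin": 0, "grip": 5},
  {"x": -1.9, "y": 0, "z": 0, "spin": 0, "grip": 5},
  {"x": -2.2, "y": 0, "z": 0, "spin": 0, "grip": 5},
  {"x": -2.5, "y": 0, "z": 0, "spin": 0, "grip": 5},
])

```text
clock: 2.95
ee_pos: [531.6, 59.4, 125.5]
tool_rot: [[-0.856, 0.517, -0.0], [0.517, 0.856, 0.0], [0.0, -0.0, -1.0]]
contact_force: [-0.8, 0.3, 0.8]
grip_width: 50.4
gripper_force: 0.3
```

Call:
move_arm([
  {"x": -0.3, "y": 0, "z": 0, "spin": 0, "grip": 5},
  {"x": -0.6, "y": 0, "z": 0, "spin": 0, "grip": 5},
  {"x": -0.9, "y": 0, "z": 0, "spin": 0, "grip": 5},
  {"x": -1.2, "y": 0, "z": 0, "spin": 0, "grip": 5},
  {"x": -1.5, "y": 0, "z": 0, "spin": 0, "grip": 5},
  {"x": -1.8, "y": 0, "z": 0, "spin": 0, "grip": 5},
  {"x": -2.1, "y": 0, "z": 0, "spin": 0, "grip": 5},
  {"x": -2.4, "y": 0, "z": 0, "spin": 0, "grip": 5},
])

```text
clock: 3.62
ee_pos: [552.4, 46.8, 125.4]
tool_rot: [[-0.856, 0.517, 0.0], [0.517, 0.856, -0.0], [-0.0, -0.0, -1.0]]
contact_force: [0.1, -0.3, 0.4]
grip_width: 50.3
gripper_force: 0.1
```

Call:
move_arm([
  {"x": -0.3, "y": 0, "z": 0, "spin": 0, "grip": 5},
  {"x": -0.6, "y": 0, "z": 0, "spin": 0, "grip": 5},
  {"x": -0.9, "y": 0, "z": 0, "spin": 0, "grip": 5},
  {"x": -1.2, "y": 0, "z": 0, "spin": 0, "grip": 5},
  {"x": -1.5, "y": 0, "z": 0, "spin": 0, "grip": 5},
  {"x": -1.8, "y": 0, "z": 0, "spin": 0, "grip": 5},
])

```text
clock: 4.12
ee_pos: [567.8, 37.5, 125.5]
tool_rot: [[-0.856, 0.517, 0.0], [0.517, 0.856, -0.0], [-0.0, -0.0, -1.0]]
contact_force: [0.6, -0.3, -0.3]
grip_width: 50.0
gripper_force: 0.0
```

Call:
move_arm([
  {"x": -0.3, "y": 0, "z": 0, "spin": 0, "grip": 5},
  {"x": -0.6, "y": 0, "z": 0, "spin": 0, "grip": 5},
  {"x": -0.9, "y": 0, "z": 0, "spin": 0, "grip": 5},
  {"x": -1.2, "y": 0, "z": 0, "spin": 0, "grip": 5},
  {"x": -1.5, "y": 0, "z": 0, "spin": 0, "grip": 5},
  {"x": -1.8, "y": 0, "z": 0, "spin": 0, "grip": 5},
  {"x": -2.1, "y": 0, "z": 0, "spin": 0, "grip": 5},
])

```text
clock: 4.7
ee_pos: [585.8, 26.7, 125.4]
tool_rot: [[-0.856, 0.516, 0.0], [0.516, 0.856, -0.0], [-0.0, -0.0, -1.0]]
contact_force: [0.3, -1.0, 0.3]
grip_width: 50.2
gripper_force: 0.0
```

```bash
python3 look.py scene s2; python3 look.py wrist w2
python3 - <<'E'
import cv2,numpy as np
a=cv2.resize(cv2.imread("pics/s2.png")[120:300,220:440],(660,540),interpolation=cv2.INTER_CUBIC)
cv2.imwrite("pics/s2c.png",a)
E
```

```text
(no output)
```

View pics/s2c.png

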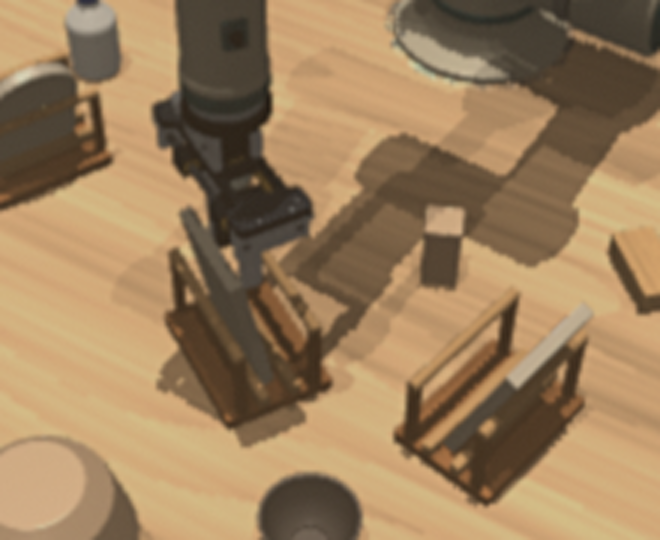

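Tile 1 now leans on the opposite bar: its top edge, at (190,215)–(240,290) in the crop, lies over the left bar. I'll back off and rise.

Call:
move_arm([
  {"x": 1.5, "y": 0, "z": 0, "spin": 0, "grip": 5},
  {"x": 3, "y": 0, "z": 0, "spin": 0, "grip": 5},
  {"x": 4, "y": 0, "z": -1, "spin": 0, "grip": 5},
  {"x": 4, "y": 0, "z": -4, "spin": 0, "grip": 5},
  {"x": 4, "y": 0, "z": -7, "spin": 0, "grip": 5},
  {"x": 4, "y": 0, "z": -9, "spin": 0, "grip": 5},
  {"x": 4, "y": 0, "z": -9, "spin": 0, "grip": 5},
  {"x": 4, "y": 0, "z": -9, "spin": 0, "grip": 5},
])

```text
clock: 5.47
ee_pos: [551.9, 47.6, 217.1]
tool_rot: [[-0.856, 0.516, 0.004], [0.516, 0.856, -0.0], [-0.003, 0.002, -1.0]]
contact_force: [-1.4, -0.6, -0.0]
grip_width: 49.9
gripper_force: 0.0
```

Call:
move_arm([
  {"x": 15.6, "y": 26.2, "z": 0, "spin": 70, "grip": 5},
  {"x": 15.6, "y": 26.2, "z": 0, "spin": 70, "grip": 5},
  {"x": 15.6, "y": 26.2, "z": 0, "spin": 70, "grip": 5},
  {"x": 15.6, "y": 26.2, "z": 0, "spin": 70, "grip": 5},
  {"x": 15.6, "y": 26.2, "z": 0, "spin": 70, "grip": 5},
  {"x": 15.6, "y": 26.2, "z": 0, "spin": 70, "grip": 5},
  {"x": 15.6, "y": 26.2, "z": 0, "spin": 70, "grip": 5},
  {"x": 15.6, "y": 26.2, "z": 0, "spin": 70, "grip": 5},
])

```text
clock: 6.13
ee_pos: [551.5, 355.4, 213.2]
tool_rot: [[-0.074, 0.997, -0.003], [0.997, 0.074, -0.0], [-0.0, -0.003, -1.0]]
contact_force: [0.5, 0.2, 0.1]
grip_width: 50.2
gripper_force: 0.0
```

Call:
move_arm([
  {"x": 0, "y": 0, "z": 0, "spin": 7, "grip": 5},
  {"x": 0, "y": 0, "z": 0, "spin": 14, "grip": 5},
  {"x": 0, "y": 0, "z": 0, "spin": 14, "grip": 5},
  {"x": 0, "y": 0, "z": 0, "spin": 14, "grip": 5},
])

```text
clock: 6.47
ee_pos: [552.1, 352.2, 213.7]
tool_rot: [[0.161, 0.987, -0.003], [0.987, -0.161, -0.002], [-0.002, -0.002, -1.0]]
contact_force: [0.4, 0.2, -0.1]
grip_width: 49.8
gripper_force: 0.0
```

```bash
python3 look.py wrist w3
```

```text
(no output)
```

View pics/w3.png

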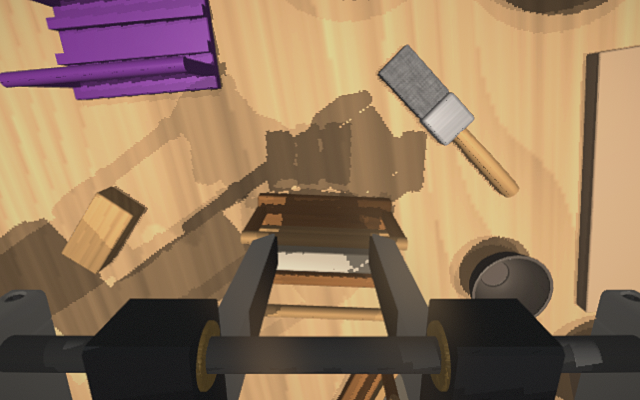

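The layout is the same as for tile 1: the pale top is at rows 250–275, centred between the fingers and parallel to them to within about 2°. I'll descend and push as before.

Call:
move_arm([
  {"x": 0, "y": 0, "z": 2.5, "spin": 1, "grip": 5},
  {"x": 0, "y": 0, "z": 5, "spin": 2, "grip": 5},
  {"x": 0, "y": 0, "z": 7.5, "spin": 2, "grip": 5},
  {"x": 0, "y": 0, "z": 8.8, "spin": 2, "grip": 5},
  {"x": 0, "y": 0, "z": 8.8, "spin": 2, "grip": 5},
])

```text
clock: 6.93
ee_pos: [550.5, 350.4, 123.4]
tool_rot: [[0.198, 0.98, -0.007], [0.98, -0.198, -0.004], [-0.005, -0.006, -1.0]]
contact_force: [-0.2, 0.1, 0.0]
grip_width: 50.1
gripper_force: 0.0
```

Call:
move_arm([
  {"x": -0.4, "y": 0, "z": 0, "spin": 0, "grip": 5},
  {"x": -0.7, "y": 0, "z": 0, "spin": 0, "grip": 5},
  {"x": -1.0, "y": 0, "z": 0, "spin": 0, "grip": 5},
  {"x": -1.3, "y": 0, "z": 0, "spin": 0, "grip": 5},
  {"x": -1.6, "y": 0, "z": 0, "spin": 0, "grip": 5},
  {"x": -1.9, "y": 0, "z": 0, "spin": 0, "grip": 5},
  {"x": -2.2, "y": 0, "z": 0, "spin": 0, "grip": 5},
  {"x": -2.5, "y": 0, "z": 0, "spin": 0, "grip": 5},
])

```text
clock: 7.6
ee_pos: [548.1, 328.0, 127.8]
tool_rot: [[0.199, 0.98, 0.001], [0.98, -0.199, 0.001], [0.001, 0.001, -1.0]]
contact_force: [0.4, 1.3, 1.4]
grip_width: 50.3
gripper_force: 0.3
```

Call:
move_arm([
  {"x": -0.3, "y": 0, "z": 0, "spin": 0, "grip": 5},
  {"x": -0.6, "y": 0, "z": 0, "spin": 0, "grip": 5},
  {"x": -0.9, "y": 0, "z": 0, "spin": 0, "grip": 5},
  {"x": -1.2, "y": 0, "z": 0, "spin": 0, "grip": 5},
  {"x": -1.5, "y": 0, "z": 0, "spin": 0, "grip": 5},
  {"x": -1.8, "y": 0, "z": 0, "spin": 0, "grip": 5},
  {"x": -2.1, "y": 0, "z": 0, "spin": 0, "grip": 5},
  {"x": -2.4, "y": 0, "z": 0, "spin": 0, "grip": 5},
])

```text
clock: 8.27
ee_pos: [543.1, 304.1, 127.4]
tool_rot: [[0.199, 0.98, -0.0], [0.98, -0.199, -0.0], [-0.0, -0.0, -1.0]]
contact_force: [-0.6, 0.6, 0.5]
grip_width: 50.2
gripper_force: 0.1
```

Call:
move_arm([
  {"x": -0.3, "y": 0, "z": 0, "spin": 0, "grip": 5},
  {"x": -0.6, "y": 0, "z": 0, "spin": 0, "grip": 5},
  {"x": -0.9, "y": 0, "z": 0, "spin": 0, "grip": 5},
  {"x": -1.2, "y": 0, "z": 0, "spin": 0, "grip": 5},
  {"x": -1.5, "y": 0, "z": 0, "spin": 0, "grip": 5},
  {"x": -1.8, "y": 0, "z": 0, "spin": 0, "grip": 5},
  {"x": -2.1, "y": 0, "z": 0, "spin": 0, "grip": 5},
  {"x": -2.4, "y": 0, "z": 0, "spin": 0, "grip": 5},
])

```text
clock: 8.93
ee_pos: [538.4, 280.8, 127.4]
tool_rot: [[0.199, 0.98, 0.0], [0.98, -0.199, 0.0], [0.0, 0.0, -1.0]]
contact_force: [-0.1, 0.9, -0.1]
grip_width: 50.3
gripper_force: 0.2
```

Call:
move_arm([
  {"x": -0.3, "y": 0, "z": 0, "spin": 0, "grip": 5},
  {"x": -0.6, "y": 0, "z": 0, "spin": 0, "grip": 5},
  {"x": -0.9, "y": 0, "z": 0, "spin": 0, "grip": 5},
  {"x": -1.2, "y": 0, "z": 0, "spin": 0, "grip": 5},
  {"x": -1.5, "y": 0, "z": 0, "spin": 0, "grip": 5},
])

```text
clock: 9.35
ee_pos: [535.3, 265.8, 127.4]
tool_rot: [[0.199, 0.98, -0.0], [0.98, -0.199, -0.0], [-0.0, -0.0, -1.0]]
contact_force: [0.7, -0.5, -0.3]
grip_width: 50.4
gripper_force: 0.0
```

Call:
move_arm([
  {"x": 1.5, "y": 0, "z": 0, "spin": 0, "grip": 5},
  {"x": 3, "y": 0, "z": 0, "spin": 0, "grip": 5},
  {"x": 4, "y": 0, "z": -1, "spin": 0, "grip": 5},
  {"x": 4, "y": 0, "z": -4, "spin": 0, "grip": 5},
  {"x": 4, "y": 0, "z": -8, "spin": 0, "grip": 5},
  {"x": 4, "y": 0, "z": -12, "spin": 0, "grip": 5},
  {"x": 4, "y": 0, "z": -14, "spin": 0, "grip": 5},
  {"x": 4, "y": 0, "z": -14, "spin": 0, "grip": 5},
])

```text
clock: 10.02
ee_pos: [546.3, 308.4, 273.7]
tool_rot: [[0.198, 0.98, 0.011], [0.98, -0.198, 0.005], [0.007, 0.01, -1.0]]
contact_force: [0.7, 1.0, 0.5]
grip_width: 49.9
gripper_force: 0.0
```

```bash
python3 look.py scene s4; python3 look.py side t4
python3 - <<'E'
import cv2,numpy as np
a=cv2.resize(cv2.imread("pics/s4.png")[120:340,180:450],(540,440))
b=cv2.resize(cv2.imread("pics/t4.png")[140:360,190:320],(260,440))
cv2.imwrite("pics/s4c.png",np.hstack([a,b]))
E
```

```text
(no output)
```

View pics/s4c.png

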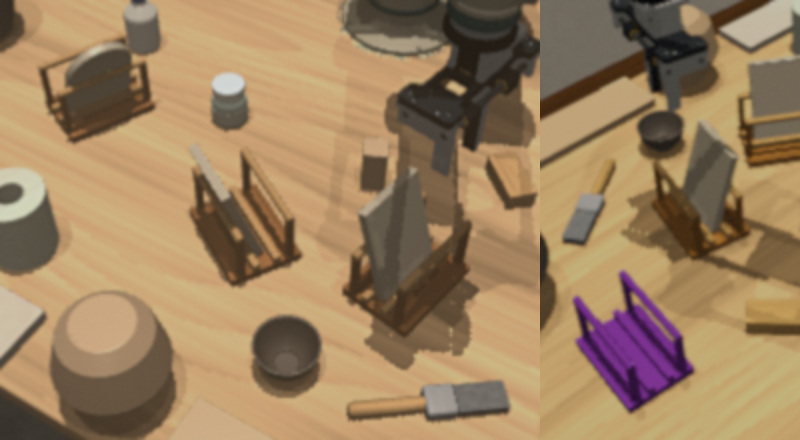

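Both rectangular tiles, at (220,190) and (395,230) in the crop, now lean on their opposite bars. The arch tile and bystanders haven't moved, and the arm is clear.

```bash
python3 -c "
from cell import ctrl
print(ctrl.job_done())"
```

```text
the job is handed in; nothing more can be done
None
```

Both rectangular tiles now lean on the opposite bars of their stands, the arch-topped tile and bystanders look unmoved in the last pictures, and the job is handed in at about 10 s; no verdict was returned.

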